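# Draw back the toolbox till and fetch the bench weight onto the copper blanks

### The job

The bench weight stands in the bottom of the toolbox under the sliding till. Hook a fingertip behind the till's far lip and draw it towards you along its runners until it is fully home, bearing firmly but gently on the two stop bolts of the near wall for a moment. Then lift the weight out of the well behind it and set it down softly, upright, on the middle of the stack of copper blanks; leave the till home with its contents in it, and do not disturb the other things.

Things in the scene. Friction and masses are not known exactly. Their poses are not given: they have to be found in the camera images.
- box: Open dark sheet-steel toolbox, fixed, lid off. Origin: centre of its underside; x axis from near wall to far wall, y left, z up. Inside 340 (x) by 260 mm (y), floor and walls 4 mm, rim 156 mm above the bench. Inner faces of near and far walls at x = -170 and +170 mm. Angle-iron runners on both side walls, 14 mm wide, top 96 mm above the bench, carry the till.
- near_wall: The toolbox's near wall. Origin: mid-thickness of its lower edge; axes as the box. Two stop bolts with rubber heads at y = +-85 mm, 120 mm above the bench, stand out of its inner face, both by the same 8 to 40 mm (a setting not measured: feel for it). The till is home when pressed on both with over 5 N for a third of a second; a total pull of 14 to 18 N, drag included, does it.
- till: Loose tray of bright sheet metal on the runners, 140 (x) by 254 (y) by 50 mm, 3 mm walls, rolled rim flush outside (far lip at x = +70 mm), a divider across the middle. Origin: centre of its underside; axes as the box; rim 146 mm above the bench. At the start 55 to 70 mm are free behind it; at home its origin is at x = -92 to -60 mm of the box. Drags with 2 to 5 N; a pull over 25 N bends its lip.
- weight: Bench weight of turned steel, upright on the toolbox floor, 0.7 to 0.9 kg. Base 48 mm in diameter, 50 high; neck 20; round grip knob 29 mm in diameter from 62 to 90 mm above its underside. Origin: centre of its underside. It stands 65 to 95 mm beyond the box's middle, within 20 mm of the centre line, under the till until that is drawn home.
- blanks: Stack of seven copper blanks on a sheet of paper on the bench, 150 mm (x) by 110 mm (y), 14 mm high, 1.9 kg, loose. Origin: centre of its underside.
- screwdriver: Screwdriver 170 mm long in the till's near compartment, along y. Bystander.
- rivet_jar: Glass jar with steel cap, 44 mm in diameter, 42 mm high, in the till's far compartment near one side wall. Bystander.
- wrench: Spanner 150 mm long on the floor of the toolbox at the near end, along y. Bystander.
- marker: Marker pen 125 mm long lying on the bench on the robot's side of the blanks. Bystander.
- snips: Tin snips with red grips, 200 mm long, lying beyond the blanks. Bystander.
- can: Bare aluminium drink can, 58 mm in diameter, 155 mm high, standing at the left of the work area. Bystander.
- hammer: Hammer 280 mm long lying along x at the right of the work area. Bystander.

How it is judged:
By the outcome, as a careful person would: the job done as asked, in the order asked, and still so for the second after the job is handed in, with the robot touching nothing.
It also fails if it takes over 70 s, if anything falls off the work surface, if the arm or the gripper's body presses on something with over 40 N, if the wrist force passes 120 N, or if a joint passes its speed limit or range.

### The arm

A 6-joint arm with a two-finger parallel gripper is mounted at the origin on the work surface. World frame = base frame: x ahead of the robot, y to its left, z up, the work surface at z = 0. Lengths are in m, angles in rad, forces in N, time in s.
With the tool pointing down it reaches from about 0.425 to 0.95 m from the base axis. Payload 3.5 kg.
Tool frame: the origin (TCP) lies at the very end of the fingers, on their centre line; the grasp point (between the pads) lies ctrl.tcp_to_grasp behind it (ctrl.tcp_to_grasp is the distance from the TCP to the grasp point, in m); z points along the fingers, y is the line along which they close (so a half turn about z gives the same grasp; the last joint's range is limited). The gripper opens to 85 mm and grips with 20 to 120 N. Pads are 22 mm wide; open, the fingers measure 114 mm over their backs; the gripper's body (76 mm by 85 mm) begins 54 mm behind the grasp point. The pads swing forward as they close: fully open they stand 13 mm farther back than shut.
Start: joints at [-1.447, 0.286, 1.577, -0, 1.279, -0.15], TCP at [0.183, -0.65, 0.199] pointing down, gripper open.
Joint ranges: [-2.77, 2.77], [-0.9, 2.22], [0.21, 2.48], [-1.53, 4.67], [0.24, 2.81], [-2.84, 2.84]. Speed limits (rad/s): [2.79, 2.79, 3.14, 3.14, 3.14, 3.14].

### API

Orientations are given as a unit quaternion [x, y, z, w].
In Python, from plant import ctrl gives the robot as it stands.
- The arm moves only by the shell command python3 -m inch 'ROWS' [FORCE]. ROWS is JSON, a list of rows, each an object with "slide": the shift along the tool's x, y, z in cm, a list of three; "turn": the turn about the tool's z in rad; "grip": the finger opening in cm, from 0 to 8.54. A call has 1 to 20 rows; each row is the pose to reach, as a shift and turn from the pose commanded when the call began, along the tool's axes at that moment; what a row does not reach only later rows make up. A row lasts 1/10 s, in which the tool goes at most 50 mm and 8.59 degrees, less where a joint would pass 70% of its speed; a pose out of reach is approached as far as the arm can. A call with a gripper value outside its range is refused whole. The fingers move at their own pace and stop on an object; FORCE is the grip in N (left out, the last holds). Time passes only in rows, so rows that repeat a pose let the fingers close. It gives the time, the measured TCP pose, the force, the opening and the grip force at its end, in the units of the state.
- ctrl.get_state(): the state, without advancing time (a new reading comes with each control period).
- ctrl.read_camera(name): name is "scene" or "top" or "wrist"; returns (picture, depth): 400x640x3 uint8, red, green, blue; 400x640 float32, m along the optical axis (not along the pixel's ray), 0 where there is no reading.
- ctrl.camera_info(name): a dict with "K" (3x3 intrinsics, pixels), "D" ([k1, k2, p1, p2, k3] as OpenCV has them; the pictures are not rectified), "camera_from_world" (4x4, takes a point from world to camera coordinates); the wrist camera has in their place "T_tool_cam" (4x4, takes a point from camera to tool coordinates, whose origin is the TCP and whose axes are the flange's). Camera axes: x right, y down, z forward; pixel columns grow to the right and rows downward; lengths in m; the calibration is good to about 2 mm. A picture is of the moment at which its call begins: read the wrist's pose just before it. camera_info takes no time and is no camera call.
- ctrl.sign_off(): hands the job in; it is judged then, once.
The state is a dict: "time": time; "qpos": joint angles; "dq": joint speeds; "joint_efforts": joint torques, N m; "eef_pos": TCP position; "tcp_rot": TCP orientation; "contact_force": force on the tool from outside, world axes, zero at the start; "wrist_torque": the same for the moment, N m; "opening": opening from 0.0 (shut) to 1.0 (fully open); "finger_force": force on a finger pad.
Only numpy, scipy, OpenCV 4.12 (cv2) and the standard library are available. Lean on these libraries where they do the work, as an engineer would, in place of code of your own. Each camera call takes 0.05 s, during which the arm holds its last target. There are 200 camera calls.

## Working session

There is one attempt and no reset: what is moved stays moved. The work goes in short steps, Python scripts to look and compute and a shell command to move; the robot and the scene stay as the last step left them, time stands still between calls to the robot, and variables do not carry over. Pictures are saved under pics/ and viewed, at most 10 in all, crops included, and the job is handed in when it is done.

```bash
mkdir -p pics; ls
cat > h.py <<'E'
import numpy as np, cv2
from plant import ctrl
from scipy.spatial.transform import Rotation as R
def cam(n):
    s=ctrl.get_state(); i=ctrl.camera_info(n); p,d=ctrl.read_camera(n)
    K=np.array(i["K"]);D=np.array(i["D"])
    if n=="wrist":
        T=np.eye(4);T[:3,:3]=R.from_quat(s["tcp_rot"]).as_matrix();T[:3,3]=s["eef_pos"]
        W=T@np.array(i["T_tool_cam"])
    else: W=np.linalg.inv(np.array(i["camera_from_world"]))
    return p,d,K,D,W
def ray(px,K,D,W):
    u=cv2.undistortPoints(np.array(px,float).reshape(-1,1,2),K,D).reshape(-1,2)
    return np.c_[u,np.ones(len(u))]@W[:3,:3].T, W[:3,3]
def onz(px,z,K,D,W):
    r,o=ray(px,K,D,W); return o+r*((z-o[2])/r[:,2])[:,None]
def cloud(d,K,D,W):
    v,u=np.mgrid[:d.shape[0],:d.shape[1]]
    r,o=ray(np.c_[u.ravel(),v.ravel()],K,D,W)
    P=(o+r*d.ravel()[:,None]).reshape(*d.shape,3); P[d==0]=np.nan; return P
E
python3 - <<'E'
from h import *
s=ctrl.get_state(); print({k:np.round(v,3) for k,v in s.items()}, ctrl.tcp_to_grasp)
for n in("top","scene"):
    p,d,K,D,W=cam(n); cv2.imwrite(f"pics/{n}0.png",p[:,:,::-1]); np.savez(f"{n}0.npz",p=p,d=d,K=K,D=D,W=W); print(n,W.round(3).tolist())
E
```

```text
pics
{'time': np.float64(0.0), 'qpos': array([-1.447,  0.287,  1.578,  0.   ,  1.279, -0.15 ]), 'dq': array([ 0.002,  0.001, -0.002,  0.001, -0.   ,  0.   ]), 'joint_efforts': array([-2.0000e-03, -4.0599e+01, -2.9263e+01, -0.0000e+00,  6.0000e-03,
        0.0000e+00]), 'eef_pos': array([ 0.182, -0.649,  0.197]), 'tcp_rot': array([ 0.991,  0.136,  0.   , -0.001]), 'contact_force': array([0.381, 0.443, 0.127]), 'wrist_torque': array([ 0.027,  0.01 , -0.006]), 'finger_force': np.float64(0.0), 'opening': np.float64(0.998)} 0.0187
top [[-0.001, -0.982, 0.187, 0.22], [-1.0, -0.001, -0.013, -0.014], [0.013, -0.187, -0.982, 1.497], [0.0, 0.0, 0.0, 1.0]]
scene [[0.554, 0.702, -0.446, 0.935], [0.832, -0.476, 0.285, -0.287], [-0.012, -0.53, -0.848, 0.934], [0.0, 0.0, 0.0, 1.0]]
```

View pics/top0.png

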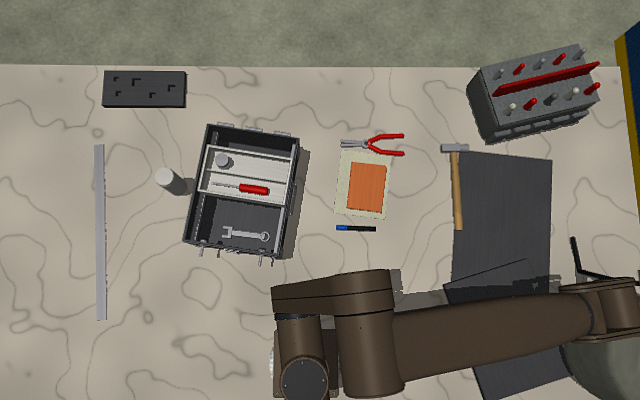

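View pics/scene0.png

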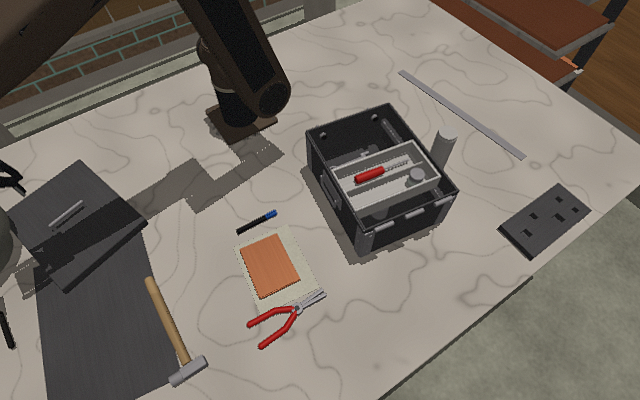

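The top view shows the toolbox at about (245,190) with the till from row 147 to 197, the rivet jar at (222,160) and the spanner at (247,234). The blanks are at (367,187), the can at (168,180) and the marker at (356,228). The scene view shows the stop bolts on the near wall and the weight's dark well behind the till.

Run:
```python
from h import *
f=np.load("top0.npz");p,d,K,D,W=[f[k] for k in("p","d","K","D","W")]
P=cloud(d,K,D,W);z=P[...,2]
roi=np.zeros(z.shape,bool);roi[110:265,175:315]=1
print("bench z",np.nanmedian(z[270:300,150:250]))
def rect(m,n):
    q=P[m][:,:2]; r=cv2.minAreaRect((q*1000).astype(np.float32)); print(n,m.sum(),np.round(r[0],1),np.round(r[1],1),round(r[2],1)); print(cv2.boxPoints(r).round(0).tolist())
m=roi&(z>.149)&(z<.163); m=cv2.morphologyEx(m.astype(np.uint8),cv2.MORPH_OPEN,np.ones((2,2)))>0
rect(m,"rim")
hsv=cv2.cvtColor(p,cv2.COLOR_RGB2HSV)
o=(hsv[...,0]<15)&(hsv[...,1]>120)&(hsv[...,2]>120);o[:,:340]=0;o[:,392:]=0;o[:158]=0;o[215:]=0
rect(o,"blanks"); print(np.nanmedian(z[o]))
g=p.min(2)
t=roi&(z>.138)&(z<.152)&(g>110)
rect(t,"till rim")
# contour corners of blanks
c=max(cv2.findContours(o.astype(np.uint8),0,2)[0],key=cv2.contourArea)
b=cv2.boxPoints(cv2.minAreaRect(c));print("blanks ray",onz(b,.014,K,D,W).round(3).tolist(), onz([b.mean(0)],.014,K,D,W))
big=cv2.resize(p[105:270,150:400],None,fx=3.2,fy=3.2,interpolation=cv2.INTER_CUBIC)
cv2.imwrite("pics/crop.png",big[:,:,::-1])
```

```text
bench z 0.0004716826432707988
rim 1287 [521.7 187.6] [297.  407.6] 78.6
[[293.0, 82.0], [692.0, 2.0], [751.0, 293.0], [351.0, 373.0]]
blanks 1646 [ 536.4 -192.1] [109.9 158.8] 80.7
[[449.0, -234.0], [606.0, -259.0], [624.0, -151.0], [467.0, -125.0]]
0.014439227787045539
till rim 643 [500.5 182.5] [254.3 368.1] 80.7
[[298.0, 87.0], [662.0, 27.0], [703.0, 278.0], [339.0, 338.0]]
blanks ray [[0.463, -0.126, 0.014], [0.616, -0.145, 0.014], [0.603, -0.258, 0.014], [0.451, -0.237, 0.014]] [[ 0.53251783 -0.19128838  0.014     ]]
```

View pics/crop.png

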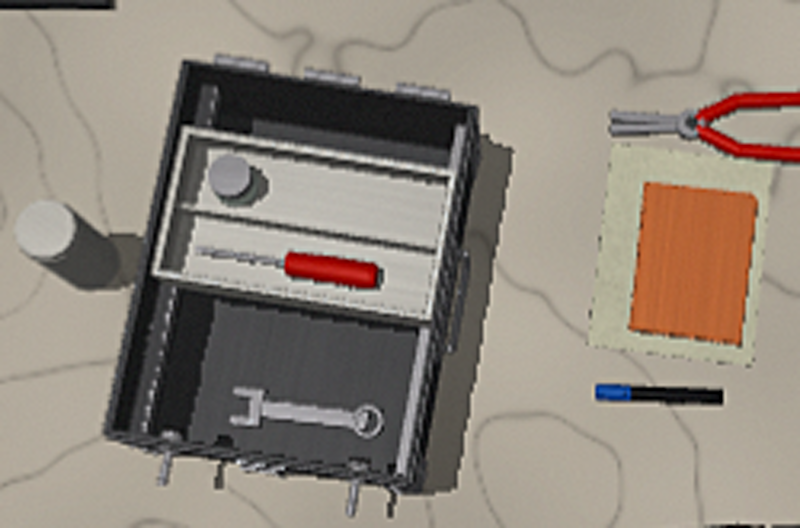

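The crop shows the box rim corners at (185,62), (478,105), (107,435) and (410,490). The till rim corners are at (185,128), (455,178), (153,272) and (430,322). I'll cast these onto their known heights.

Run:
```python
from h import *
f=np.load("top0.npz");p,d,K,D,W=[f[k] for k in("p","d","K","D","W")]
def fit(c,z,lx,ly,n):
    c=np.array(c,float)/3.2+[150,105]; q=onz(c,z,K,D,W)[:,:2]
    print(n,q.round(3).tolist(),"sizes",[np.linalg.norm(q[a]-q[b]).round(3) for a,b in((0,1),(2,3),(0,2),(1,3))])
    L=np.array([[lx,ly],[lx,-ly],[-lx,ly],[-lx,-ly]])/2
    a,b=q-q.mean(0),L; th=np.arctan2((b[:,0]*a[:,1]-b[:,1]*a[:,0]).sum(),(a*b).sum())
    print(n,"centre",q.mean(0).round(4),"yaw",th.round(4)); return q.mean(0),th
bc,bt=fit([(185,62),(478,105),(107,435),(410,490)],.156,.348,.268,"box")
tc,tt=fit([(185,128),(455,178),(153,272),(430,322)],.146,.14,.254,"till")
c,s=np.cos(tt),np.sin(tt);Rm=np.array([[c,-s],[s,c]])
print("till in box",Rm.T@(tc-bc)); print("far lip mid",tc+Rm@[.07,0]); print("weight approx",bc+Rm@[.08,0])
i=np.array([(232,172)])/3.2+[150,105];print("jar in till",Rm.T@(onz(i,.141,K,D,W)[0,:2]-tc))
```

```text
box [[0.689, 0.287], [0.649, 0.019], [0.347, 0.341], [0.299, 0.076]] sizes [np.float64(0.271), np.float64(0.269), np.float64(0.346), np.float64(0.355)]
box centre [0.4957 0.1806] yaw -0.161
till [[0.629, 0.287], [0.582, 0.039], [0.494, 0.31], [0.449, 0.061]] sizes [np.float64(0.252), np.float64(0.253), np.float64(0.137), np.float64(0.135)]
till centre [0.5386 0.1743] yaw -0.1788
till in box [0.04333835 0.00140537]
far lip mid [0.60751759 0.16182211]
weight approx [0.57446084 0.16636868]
jar in till [0.03705644 0.07709768]
```

```bash
python3 -m inch '[{"slide":[0,0,-8],"turn":0,"grip":0},{"slide":[8,-8,-9],"turn":0.06,"grip":0},{"slide":[65.4,-65.4,-10.3],"turn":0.443,"grip":0},{"slide":[65.4,-65.4,-10.3],"turn":0.443,"grip":0},{"slide":[65.4,-65.4,-10.3],"turn":0.443,"grip":0},{"slide":[65.4,-65.4,-10.3],"turn":0.443,"grip":0},{"slide":[65.4,-65.4,-10.3],"turn":0.443,"grip":0},{"slide":[65.4,-65.4,-10.3],"turn":0.443,"grip":0},{"slide":[65.4,-65.4,-10.3],"turn":0.443,"grip":0},{"slide":[65.4,-65.4,-10.3],"turn":0.443,"grip":0},{"slide":[65.4,-65.4,-10.3],"turn":0.443,"grip":0},{"slide":[65.4,-65.4,-10.3],"turn":0.443,"grip":0},{"slide":[65.4,-65.4,-10.3],"turn":0.443,"grip":0},{"slide":[65.4,-65.4,-10.3],"turn":0.443,"grip":0},{"slide":[65.4,-65.4,-10.3],"turn":0.443,"grip":0},{"slide":[65.4,-65.4,-10.3],"turn":0.443,"grip":0},{"slide":[65.4,-65.4,-10.3],"turn":0.443,"grip":0},{"slide":[65.4,-65.4,-10.3],"turn":0.443,"grip":0},{"slide":[65.4,-65.4,-10.3],"turn":0.443,"grip":0},{"slide":[65.4,-65.4,-10.3],"turn":0.443,"grip":0}]' 40
python3 - <<'E'
from h import *
s=ctrl.get_state();print(s["qpos"].round(3))
E
```

```text
time: 2.1
eef_pos: [0.6359, 0.16, 0.3008]
tcp_rot: [0.997, -0.083, -0.001, -0.0]
contact_force: [-0.7, -0.3, -0.6]
opening: 0.0
finger_force: 0.0
[9.200e-02 1.880e-01 1.509e+00 1.000e-03 1.445e+00 1.829e+00]
```

```bash
python3 -m inch '[{"slide":[0,0,0],"turn":0,"grip":0},{"slide":[0,0,0],"turn":0,"grip":0}]' >/dev/null
python3 - <<'E'
from h import *
s=ctrl.get_state();print(s["eef_pos"])
p,d,K,D,W=cam("wrist");np.savez("w1.npz",p=p,d=d,K=K,D=D,W=W);cv2.imwrite("pics/w1.png",p[:,:,::-1]);print(W.round(3).tolist())
E
```

```text
[0.63495015 0.15685732 0.30076265]
[[-0.169, -0.937, -0.306, 0.712], [-0.986, 0.161, 0.051, 0.144], [0.002, 0.31, -0.951, 0.476], [0.0, 0.0, 0.0, 1.0]]
```

View pics/w1.png

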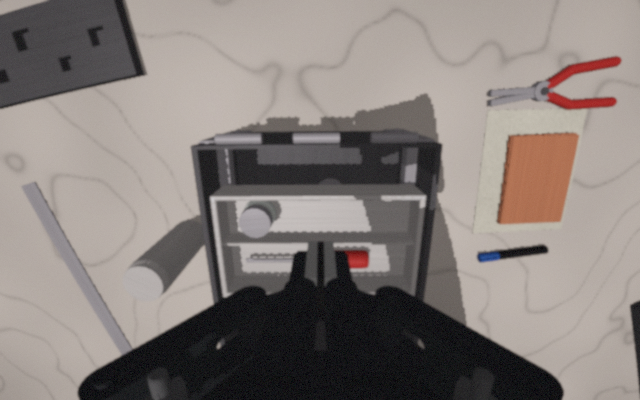

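The wrist view shows the far wall's rim at rows 133–148, the till's far face at rows 186–193 with its rim line at about row 197 (from (213,197) to (425,197)). Behind it the knob shows faintly at (328,182).

Run:
```python
from h import *
f=np.load("w1.npz");p,d,K,D,W=[f[k] for k in("p","d","K","D","W")]
P=cloud(d,K,D,W)
c,s=np.cos(-.167),np.sin(-.167);Rm=np.array([[c,-s],[s,c]])
b=np.array([.4957,.1806])
def loc(q): return ((q[...,:2]-b)@Rm)
for u in(280,300,350):
  print("col",u)
  for v in range(126,212,3): q=P[v,u];print(v,int(p[v,u].mean()),(loc(q)*1000).round(0),int(q[2]*1000) if q[2]==q[2] else None)
px=[(213,196),(425,196),(200,149),(434,149)]
print("lip",loc(onz(px[:2],.146,K,D,W)).round(4)); print("wall in",loc(onz(px[2:],.156,K,D,W)).round(4))
```

```text
col 280
126 99 [184.  62.] 0
129 105 [180.  63.] 1
132 57 [177.  61.] 18
135 36 [177.  55.] 60
138 39 [177.  50.] 98
141 39 [177.  46.] 129
144 65 [177.  43.] 154
147 95 [174.  43.] 156
150 98 [147.  64.] 4
153 95 [142.  64.] 3
156 95 [138.  64.] 4
159 95 [132.  64.] 3
162 93 [128.  64.] 6
165 50 [123.  64.] 4
168 40 [118.  65.] 3
171 44 [113.  65.] 4
174 40 [108.  65.] 4
177 37 [103.  66.] 3
180 37 [98. 66.] 4
183 46 [92. 66.] 3
186 88 [116.  52.] 104
189 89 [116.  50.] 118
192 89 [116.  48.] 132
195 126 [115.  47.] 143
198 188 [112.  47.] 145
201 186 [93. 54.] 99
204 163 [89. 54.] 100
207 142 [84. 54.] 99
210 119 [80. 54.] 99
col 300
126 109 [184.  31.] 0
129 101 [180.  31.] 1
132 77 [189.  21.] 149
135 137 [186.  21.] 154
138 172 [183.  21.] 154
141 140 [180.  21.] 153
144 80 [177.  21.] 156
147 91 [174.  21.] 156
150 96 [147.  32.] 3
153 94 [142.  32.] 5
156 93 [137.  32.] 4
159 92 [133.  32.] 4
162 93 [128.  32.] 4
165 51 [123.  32.] 5
168 44 [118.  32.] 5
171 41 [113.  32.] 4
174 40 [108.  32.] 4
177 45 [102.  33.] 3
180 41 [98. 33.] 5
183 45 [93. 33.] 5
186 86 [115.  26.] 104

[... 218 characters left out ...]
79. -48.] 0
132 44 [177. -45.] 26
135 32 [177. -41.] 70
138 41 [177. -38.] 104
141 37 [177. -35.] 133
144 38 [177. -32.] 157
147 55 [174. -33.] 157
150 85 [147. -48.] 3
153 81 [142. -48.] 5
156 86 [137. -49.] 3
159 89 [132. -49.] 4
162 82 [127. -49.] 3
165 46 [122. -49.] 4
168 39 [118. -49.] 5
171 42 [112. -49.] 4
174 39 [108. -49.] 5
177 44 [102. -49.] 4
180 37 [ 97. -50.] 3
183 54 [ 92. -50.] 4
186 87 [115. -39.] 105
189 86 [115. -38.] 119
192 91 [115. -37.] 132
195 134 [115. -35.] 144
198 181 [113. -35.] 147
201 178 [ 93. -40.] 100
204 186 [ 89. -41.] 100
207 187 [ 84. -41.] 99
210 184 [ 80. -41.] 99
lip [[ 0.1151  0.126 ]
 [ 0.1144 -0.124 ]]
wall in [[ 0.172   0.1304]
 [ 0.1713 -0.1245]]
```

```bash
python3 -m inch '[{"slide":[0.2,0,4],"turn":0,"grip":0},{"slide":[0.2,0,8],"turn":0,"grip":0},{"slide":[0.2,0,11],"turn":0,"grip":0},{"slide":[0.2,0,14],"turn":0,"grip":0},{"slide":[0.2,0,16],"turn":0,"grip":0},{"slide":[0.2,0,17],"turn":0,"grip":0},{"slide":[0.2,0,17.8],"turn":0,"grip":0},{"slide":[0.2,0,17.8],"turn":0,"grip":0},{"slide":[0.2,0,17.8],"turn":0,"grip":0},{"slide":[0.2,0,17.8],"turn":0,"grip":0}]'
python3 -m inch '[{"slide":[-0.5,0,0],"turn":0,"grip":0},{"slide":[-0.9,0,0],"turn":0,"grip":0},{"slide":[-1.2,0,0],"turn":0,"grip":0},{"slide":[-1.5,0,0],"turn":0,"grip":0},{"slide":[-1.7,0,0],"turn":0,"grip":0},{"slide":[-1.9,0,0],"turn":0,"grip":0},{"slide":[-2.1,0,0],"turn":0,"grip":0},{"slide":[-2.3,0,0],"turn":0,"grip":0},{"slide":[-2.5,0,0],"turn":0,"grip":0}]'
```

```text
time: 3.35
eef_pos: [0.6383, 0.1563, 0.1256]
tcp_rot: [0.996, -0.085, 0.001, -0.0]
contact_force: [0.6, -0.0, -0.2]
opening: 0.004
finger_force: 0.0
time: 4.25
eef_pos: [0.6125, 0.1605, 0.1238]
tcp_rot: [0.996, -0.085, -0.0, -0.0]
contact_force: [0.4, 0.0, -0.0]
opening: 0.003
finger_force: 0.0
```

```bash
python3 -m inch '[{"slide":[-0.2,0,0],"turn":0,"grip":0},{"slide":[-0.4,0,0],"turn":0,"grip":0},{"slide":[-0.6,0,0],"turn":0,"grip":0},{"slide":[-0.8,0,0],"turn":0,"grip":0}]'
python3 - <<'E'
from h import *
p,d,K,D,W=cam("wrist");cv2.imwrite("pics/w2.png",p[:,:,::-1])
E
```

```text
time: 4.65
eef_pos: [0.6047, 0.1619, 0.1239]
tcp_rot: [0.996, -0.085, 0.0, -0.0]
contact_force: [-0.7, 0.4, 0.0]
opening: -0.001
finger_force: 0.0
```

View pics/w2.png

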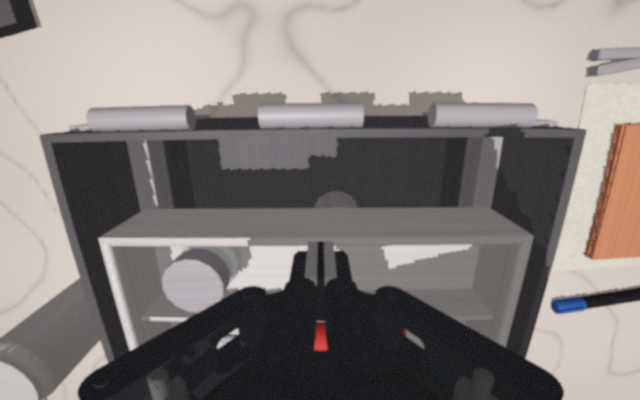

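The wrist view shows the jar at (195,278), the knob at (336,200) and the till's rim unbroken at row 238 with the shut fingertips just below it at rows 250–255. I have to check whether the tips are in front of the rim or behind it.

Run:
```python
from h import *
p,d,K,D,W=cam("wrist"); i=ctrl.camera_info("wrist");T=np.array(i["T_tool_cam"]);print(T.round(3).tolist())
C=np.linalg.inv(T)
for q in([0,0,0],[.011,0,0],[0,0,-.02]): print(q,cv2.projectPoints(np.array([q],float),cv2.Rodrigues(C[:3,:3])[0],C[:3,3],K,D)[0].ravel().round(1))
P=cloud(d,K,D,W);c,s=np.cos(-.167),np.sin(-.167);Rm=np.array([[c,-s],[s,c]]);b=np.array([.4957,.1806])
for u in(312,320,332,270):
  print(u,[(v,*(((P[v,u,:2]-b)@Rm*1000).round(0)),(P[v,u,2]*1000).round(0)) for v in(205,215,225,232,238,242,248,254,260,266,280)])
np.savez("w2.npz",p=p,d=d,K=K,D=D,W=W)
p,d,K,D,W=cam("scene");cv2.imwrite("pics/s2.png",cv2.resize(p[80:260,280:500],None,fx=3,fy=3)[:,:,::-1])
```

```text
[[-0.001, -0.951, -0.309, 0.078], [1.0, -0.001, 0.0, -0.0], [-0.001, -0.309, 0.951, -0.176], [0.0, 0.0, 0.0, 1.0]]
[0, 0, 0] [320.3 229.2]
[0.011, 0, 0] [320.3 213.3]
[0, 0, -0.02] [320.4 243.2]
312 [(205, np.float64(85.0), np.float64(8.0), np.float64(5.0)), (215, np.float64(115.0), np.float64(5.0), np.float64(112.0)), (225, np.float64(116.0), np.float64(5.0), np.float64(130.0)), (232, np.float64(115.0), np.float64(5.0), np.float64(139.0)), (238, np.float64(115.0), np.float64(4.0), np.float64(147.0)), (242, np.float64(120.0), np.float64(4.0), np.float64(162.0)), (248, np.float64(120.0), np.float64(4.0), np.float64(169.0)), (254, np.float64(120.0), np.float64(4.0), np.float64(175.0)), (260, np.float64(120.0), np.float64(3.0), np.float64(181.0)), (266, np.float64(120.0), np.float64(3.0), np.float64(186.0)), (280, np.float64(119.0), np.float64(3.0), np.float64(194.0))]
320 [(205, np.float64(95.0), np.float64(-0.0), np.float64(33.0)), (215, np.float64(115.0), np.float64(-0.0), np.float64(112.0)), (225, np.float64(116.0), np.float64(-0.0), np.float64(129.0)), (232, np.float64(116.0), np.f
[... 1161 characters left out ...]
64(198.0))]
270 [(205, np.float64(85.0), np.float64(53.0), np.float64(4.0)), (215, np.float64(115.0), np.float64(34.0), np.float64(111.0)), (225, np.float64(116.0), np.float64(31.0), np.float64(129.0)), (232, np.float64(116.0), np.float64(29.0), np.float64(141.0)), (238, np.float64(115.0), np.float64(28.0), np.float64(147.0)), (242, np.float64(113.0), np.float64(28.0), np.float64(147.0)), (248, np.float64(84.0), np.float64(38.0), np.float64(100.0)), (254, np.float64(79.0), np.float64(38.0), np.float64(100.0)), (260, np.float64(74.0), np.float64(38.0), np.float64(100.0)), (266, np.float64(69.0), np.float64(38.0), np.float64(101.0)), (280, np.float64(56.0), np.float64(39.0), np.float64(99.0))]
```

View pics/s2.png

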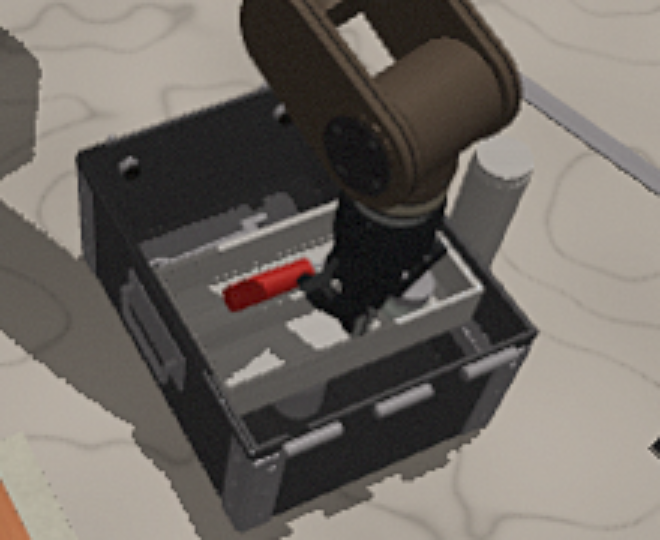

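Run:
```python
from h import *
T=np.array(ctrl.camera_info("wrist")["T_tool_cam"])
for n in("w1","w2"):
    f=np.load(n+".npz");d,K,D=f["d"],f["K"],f["D"]
    P=cloud(d,K,D,T); near=(d<.19)&(d>0); near[:,:285]=0;near[:,355:]=0
    q=P[near]; print(n,near.sum(),"max tool z",np.percentile(q[:,2],[90,99,99.9,100]).round(4))
    for u in(305,310,320,335,342):
        v=np.where(near[:,u])[0]; print(u,v.min(),P[v.min(),u].round(4),P[v.min()+3,u].round(4), d[v.min()-3,u])
print(ctrl.get_state()["eef_pos"],ctrl.get_state()["contact_force"],[a for a in dir(ctrl) if a[0]!="_"])
```

```text
w1 9981 max tool z [-0.0569 -0.0404 -0.0366 -0.0355]
305 251 [ 0.0062 -0.0078 -0.0412] [ 0.0062 -0.0077 -0.0443] 0.41934273
310 241 [ 0.0097 -0.0054 -0.0368] [ 0.0102 -0.0052 -0.0413] 0.3951352
320 241 [ 0.0097 -0.0002 -0.0368] [ 0.01   -0.0002 -0.0409] 0.3950224
335 251 [ 0.0058  0.0075 -0.0404] [ 0.0056  0.0073 -0.0433] 0.4202665
342 251 [ 0.0062  0.011  -0.0413] [ 0.0054  0.0109 -0.0429] 0.41961807
w2 13945 max tool z [-0.0232 -0.0029  0.      0.0005]
305 102 [ 0.0784 -0.0073 -0.0267] [ 0.077  -0.0072 -0.0297] 0.2825986
310 102 [ 0.0784 -0.0049 -0.0266] [ 0.077  -0.0049 -0.0288] 0.2827929
320 102 [ 0.0784 -0.0001 -0.0262] [ 0.077  -0.0001 -0.0293] 0.28343084
335 102 [ 0.0784  0.0071 -0.0266] [ 0.077   0.007  -0.0294] 0.2833155
342 102 [ 0.0784  0.0106 -0.025 ] [ 0.077   0.0103 -0.0299] 0.2826962
[0.60467318 0.16190894 0.12384214] [ 0.45143542  0.11792547 -0.36536833] ['Unreachable', 'camera_info', 'get_state', 'read_camera', 'sign_off', 'tcp_to_grasp']
```

The fingertips really end about 36 mm short of the reported TCP (measured in the wrist depth, and consistent with passing over the lip untouched). I'll step back and go that much deeper.

```bash
python3 -m inch '[{"slide":[1.6,0,-0.5],"turn":0,"grip":0},{"slide":[3.3,0,-0.5],"turn":0,"grip":0},{"slide":[3.3,0,-0.5],"turn":0,"grip":0},{"slide":[3.3,0,-0.5],"turn":0,"grip":0},{"slide":[3.3,0,0.5],"turn":0,"grip":0},{"slide":[3.3,0,1.5],"turn":0,"grip":0},{"slide":[3.3,0,2.4],"turn":0,"grip":0},{"slide":[3.3,0,3.2],"turn":0,"grip":0},{"slide":[3.3,0,3.2],"turn":0,"grip":0},{"slide":[3.3,0,3.2],"turn":0,"grip":0}]'
python3 -m inch '[{"slide":[-0.4,0,0],"turn":0,"grip":0},{"slide":[-0.8,0,0],"turn":0,"grip":0},{"slide":[-1.1,0,0],"turn":0,"grip":0},{"slide":[-1.4,0,0],"turn":0,"grip":0},{"slide":[-1.6,0,0],"turn":0,"grip":0},{"slide":[-1.8,0,0],"turn":0,"grip":0},{"slide":[-2.0,0,0],"turn":0,"grip":0},{"slide":[-2.2,0,0],"turn":0,"grip":0}]'
```

```text
time: 5.8
eef_pos: [0.6371, 0.1563, 0.0914]
tcp_rot: [0.996, -0.084, -0.0, 0.0]
contact_force: [0.2, -0.7, 1.3]
opening: 0.001
finger_force: 0.0
time: 6.6
eef_pos: [0.616, 0.1599, 0.0921]
tcp_rot: [0.996, -0.085, 0.001, -0.0]
contact_force: [2.7, -0.9, -0.9]
opening: 0.0
finger_force: 1.1
```

```bash
python3 -m inch '[{"slide":[-0.3,0,0],"turn":0,"grip":0},{"slide":[-0.7,0,0],"turn":0,"grip":0},{"slide":[-1.2,0,0],"turn":0,"grip":0},{"slide":[-1.8,0,0],"turn":0,"grip":0},{"slide":[-2.4,0,0],"turn":0,"grip":0},{"slide":[-3.0,0,0],"turn":0,"grip":0},{"slide":[-3.6,0,0],"turn":0,"grip":0},{"slide":[-4.2,0,0],"turn":0,"grip":0},{"slide":[-4.8,0,0],"turn":0,"grip":0},{"slide":[-5.4,0,0],"turn":0,"grip":0},{"slide":[-6.0,0,0],"turn":0,"grip":0},{"slide":[-6.6,0,0],"turn":0,"grip":0},{"slide":[-7.2,0,0],"turn":0,"grip":0},{"slide":[-7.7,0,0],"turn":0,"grip":0},{"slide":[-8.1,0,0],"turn":0,"grip":0},{"slide":[-8.4,0,0],"turn":0,"grip":0},{"slide":[-8.7,0,0],"turn":0,"grip":0},{"slide":[-8.9,0,0],"turn":0,"grip":0},{"slide":[-9.1,0,0],"turn":0,"grip":0}]'
```

```text
time: 8.5
eef_pos: [0.526, 0.1753, 0.092]
tcp_rot: [0.996, -0.085, 0.0, -0.0]
contact_force: [4.0, -0.8, 2.3]
opening: -0.001
finger_force: 1.7
```

```bash
python3 -m inch '[{"slide":[-0.15,0,0],"turn":0,"grip":0},{"slide":[-0.3,0,0],"turn":0,"grip":0},{"slide":[-0.4,0,0],"turn":0,"grip":0},{"slide":[-0.5,0,0],"turn":0,"grip":0},{"slide":[-0.55,0,0],"turn":0,"grip":0},{"slide":[-0.6,0,0],"turn":0,"grip":0}]'
python3 -m inch '[{"slide":[-0.05,0,0],"turn":0,"grip":0},{"slide":[-0.1,0,0],"turn":0,"grip":0},{"slide":[-0.15,0,0],"turn":0,"grip":0},{"slide":[-0.2,0,0],"turn":0,"grip":0}]'
python3 - <<'E'
from h import *
p,d,K,D,W=cam("scene");np.savez("s3.npz",p=p,d=d,K=K,D=D,W=W);cv2.imwrite("pics/s3.png",cv2.resize(p[80:260,280:500],None,fx=3,fy=3)[:,:,::-1])
E
```

```text
time: 9.1
eef_pos: [0.5201, 0.1763, 0.0919]
tcp_rot: [0.996, -0.085, 0.0, -0.0]
contact_force: [3.1, -1.0, 3.2]
opening: 0.003
finger_force: 1.9
time: 9.5
eef_pos: [0.5182, 0.1766, 0.092]
tcp_rot: [0.996, -0.085, 0.0, 0.0]
contact_force: [3.7, -1.3, 3.6]
opening: -0.0
finger_force: 2.0
```

View pics/s3.png

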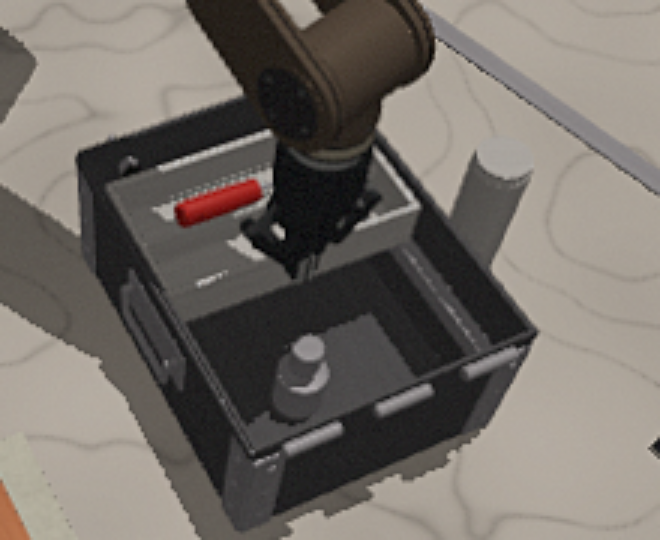

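The till follows the finger with its near edge close to the bolts, and the weight stands clear at (305,370) with its knob top at (308,347). I'll creep on while watching the force.

```bash
for i in 1 2 3; do :; done; python3 -m inch '[{"slide":[-0.1,0,0],"turn":0,"grip":0},{"slide":[-0.2,0,0],"turn":0,"grip":0},{"slide":[-0.25,0,0],"turn":0,"grip":0}]' | sed -n '1,4p'
```

```text
time: 9.85
eef_pos: [0.5155, 0.1771, 0.0918]
tcp_rot: [0.996, -0.085, -0.0, 0.0]
contact_force: [5.6, -0.3, 3.5]
```

```bash
python3 -m inch '[{"slide":[-0.1,0,0],"turn":0,"grip":0},{"slide":[-0.2,0,0],"turn":0,"grip":0},{"slide":[-0.25,0,0],"turn":0,"grip":0}]' | sed -n '1,4p'
```

```text
time: 10.15
eef_pos: [0.513, 0.1775, 0.0918]
tcp_rot: [0.996, -0.084, -0.0, 0.0]
contact_force: [3.3, -1.4, 2.1]
```

```bash
python3 -m inch '[{"slide":[-0.1,0,0],"turn":0,"grip":0},{"slide":[-0.2,0,0],"turn":0,"grip":0},{"slide":[-0.25,0,0],"turn":0,"grip":0}]' | sed -n '1,4p'
```

```text
time: 10.45
eef_pos: [0.5105, 0.1779, 0.0918]
tcp_rot: [0.996, -0.084, -0.0, 0.0]
contact_force: [3.9, -1.2, 2.6]
```

```bash
python3 -m inch '[{"slide":[-0.1,0,0],"turn":0,"grip":0},{"slide":[-0.2,0,0],"turn":0,"grip":0},{"slide":[-0.25,0,0],"turn":0,"grip":0}]' | sed -n '1,4p'
```

```text
time: 10.75
eef_pos: [0.508, 0.1784, 0.0918]
tcp_rot: [0.996, -0.085, -0.0, 0.0]
contact_force: [3.7, -1.6, 3.1]
```

Run:
```python
from h import *
s=ctrl.get_state();print(s["contact_force"].round(1))
p,d,K,D,W=cam("scene");np.savez("s4.npz",p=p,d=d,K=K,D=D,W=W)
P=cloud(d,K,D,W);c,s=np.cos(-.167),np.sin(-.167);Rm=np.array([[c,-s],[s,c]]);b=np.array([.4957,.1806])
L=np.dstack([(P[...,:2]-b)@Rm,P[...,2]])
m=(abs(L[...,2]-.146)<.004)&(L[...,0]<-.05)&(abs(L[...,1])<.12)&(L[...,0]>-.165)
q=L[m];print("near rim x",m.sum(),np.percentile(q[:,0],[2,10,25,50]).round(4)); q=L[m&(L[...,0]<-.12)]
m=(abs(L[...,2]-.12)<.008)&(abs(abs(L[...,1])-.085)<.02)&(L[...,0]<-.10)&(L[...,0]>-.169)
print("bolt",L[m].round(3)[::max(1,m.sum()//15)].tolist())
```

```text
[ 3.7 -1.6  3.1]
near rim x 194 [-0.1648 -0.1641 -0.1388 -0.1349]
bolt [[-0.168, -0.068, 0.127], [-0.165, -0.079, 0.126], [-0.161, -0.08, 0.126], [-0.164, -0.095, 0.126], [-0.164, -0.104, 0.126], [-0.158, -0.091, 0.126], [-0.166, -0.094, 0.115], [-0.137, -0.085, 0.128], [-0.136, -0.07, 0.121], [-0.138, -0.081, 0.12], [-0.136, -0.066, 0.115], [-0.135, -0.092, 0.124], [-0.137, -0.075, 0.114], [-0.138, -0.094, 0.118], [-0.135, -0.079, 0.114], [-0.136, -0.088, 0.113], [-0.104, -0.066, 0.114]]
```

Run:
```python
from h import *
for n in("scene0","s4"):
  f=np.load(n+".npz");p,d,K,D,W=[f[k] for k in("p","d","K","D","W")]
  P=cloud(d,K,D,W);c,s=np.cos(-.167),np.sin(-.167);Rm=np.array([[c,-s],[s,c]]);b=np.array([.4957,.1806])
  L=np.dstack([(P[...,:2]-b)@Rm,P[...,2]])
  for sg in(1,-1):
    m=(abs(L[...,2]-.12)<.02)&(abs(L[...,1]-sg*.085)<.025)&(L[...,0]<-.10)&(L[...,0]>-.19)
    q=L[m];print(n,sg,m.sum(),np.round(np.sort(q[:,0])[::max(1,m.sum()//25)],3))
    q=q[(q[:,0]>-.164)&(q[:,0]<-.14)]; print(q.round(3)[:12].tolist())
```

```text
scene0 1 136 [-0.169 -0.167 -0.167 -0.166 -0.166 -0.166 -0.165 -0.165 -0.165 -0.165
 -0.164 -0.164 -0.164 -0.164 -0.164 -0.164 -0.164 -0.163 -0.163 -0.162
 -0.162 -0.16  -0.157 -0.155 -0.153 -0.152 -0.151 -0.149]
[[-0.164, 0.105, 0.135], [-0.164, 0.091, 0.137], [-0.161, 0.104, 0.134], [-0.164, 0.109, 0.13], [-0.164, 0.084, 0.136], [-0.163, 0.088, 0.135], [-0.163, 0.091, 0.133], [-0.164, 0.095, 0.131], [-0.163, 0.109, 0.126], [-0.164, 0.071, 0.137], [-0.162, 0.073, 0.138], [-0.164, 0.078, 0.134]]
scene0 -1 155 [-0.167 -0.167 -0.166 -0.166 -0.166 -0.166 -0.166 -0.165 -0.165 -0.165
 -0.165 -0.165 -0.164 -0.164 -0.164 -0.164 -0.163 -0.163 -0.163 -0.162
 -0.161 -0.159 -0.156 -0.154 -0.153 -0.152]
[[-0.163, -0.06, 0.136], [-0.163, -0.073, 0.138], [-0.164, -0.066, 0.134], [-0.162, -0.067, 0.132], [-0.163, -0.092, 0.138], [-0.163, -0.073, 0.13], [-0.164, -0.063, 0.124], [-0.163, -0.098, 0.137], [-0.164, -0.092, 0.133], [-0.163, -0.083, 0.13], [-0.162, -0.08, 0.129], [-0.162, -0.077, 0.128]]
s4 1 2 [-0.167 -0.165]
[]
s4 -1 253 [-0.17  -0.167 -0.166 -0.165 -0.165 -0.164 -0.164 -0.163 -0.161 -0.14
 -0.138 -0.138 -0.137 -0.137 -0.137 -0.137 -0.136 -0.136 -0.136 -0.136
 -0.135 -0.135 -0.134 -0.114 -0.106 -0.101]
[[-0.164, -0.076, 0.139], [-0.163, -0.067, 0.135], [-0.163, -0.092, 0.138], [-0.164, -0.085, 0.134], [-0.164, -0.066, 0.126], [-0.163, -0.101, 0.138], [-0.164, -0.095, 0.134], [-0.164, -0.092, 0.133], [-0.163, -0.083, 0.13], [-0.164, -0.066, 0.122], [-0.163, -0.105, 0.136], [-0.163, -0.092, 0.13]]
```

The bolt heads reach about x = -150 mm and the till's near face is at -137 mm, so roughly 13 mm remain.

```bash
python3 -m inch '[{"slide":[-0.1,0,0],"turn":0,"grip":0},{"slide":[-0.25,0,0],"turn":0,"grip":0},{"slide":[-0.4,0,0],"turn":0,"grip":0},{"slide":[-0.55,0,0],"turn":0,"grip":0},{"slide":[-0.65,0,0],"turn":0,"grip":0},{"slide":[-0.7,0,0],"turn":0,"grip":0},{"slide":[-0.75,0,0],"turn":0,"grip":0}]' | sed -n '1,4p'
```

```text
time: 11.5
eef_pos: [0.5007, 0.1796, 0.0918]
tcp_rot: [0.996, -0.085, -0.0, -0.0]
contact_force: [3.7, -1.3, 3.0]
```

```bash
python3 -m inch '[{"slide":[-0.05,0,0],"turn":0,"grip":0},{"slide":[-0.1,0,0],"turn":0,"grip":0},{"slide":[-0.15,0,0],"turn":0,"grip":0}]' | sed -n '1,4p'
```

```text
time: 11.8
eef_pos: [0.4992, 0.1799, 0.0917]
tcp_rot: [0.996, -0.085, -0.0, 0.0]
contact_force: [3.5, -1.2, 2.7]
```

```bash
python3 -m inch '[{"slide":[-0.05,0,0],"turn":0,"grip":0},{"slide":[-0.1,0,0],"turn":0,"grip":0},{"slide":[-0.1,0,0],"turn":0,"grip":0}]' | sed -n '1,4p'
```

```text
time: 12.1
eef_pos: [0.4981, 0.1801, 0.0918]
tcp_rot: [0.996, -0.084, -0.0, 0.0]
contact_force: [3.6, -0.4, 2.8]
```

```bash
python3 -m inch '[{"slide":[-0.05,0,0],"turn":0,"grip":0},{"slide":[-0.1,0,0],"turn":0,"grip":0},{"slide":[-0.1,0,0],"turn":0,"grip":0}]' | sed -n '1,4p'
```

```text
time: 12.4
eef_pos: [0.4972, 0.1802, 0.0918]
tcp_rot: [0.996, -0.085, -0.0, 0.0]
contact_force: [3.7, -1.5, 1.9]
```

```bash
python3 -m inch '[{"slide":[-0.05,0,0],"turn":0,"grip":0},{"slide":[-0.1,0,0],"turn":0,"grip":0},{"slide":[-0.1,0,0],"turn":0,"grip":0}]' | sed -n '1,4p'
```

```text
time: 12.7
eef_pos: [0.4962, 0.1804, 0.0918]
tcp_rot: [0.996, -0.084, -0.0, 0.0]
contact_force: [2.8, -1.4, 2.1]
```

```bash
python3 -m inch '[{"slide":[-0.05,0,0],"turn":0,"grip":0},{"slide":[-0.1,0,0],"turn":0,"grip":0},{"slide":[-0.1,0,0],"turn":0,"grip":0}]' | sed -n '1,4p'
```

```text
time: 13.0
eef_pos: [0.4952, 0.1806, 0.0918]
tcp_rot: [0.996, -0.084, -0.0, 0.0]
contact_force: [2.9, -1.9, 1.7]
```

```bash
python3 -m inch '[{"slide":[-0.05,0,0],"turn":0,"grip":0},{"slide":[-0.1,0,0],"turn":0,"grip":0},{"slide":[-0.1,0,0],"turn":0,"grip":0}]' | sed -n '2,4p'
```

```text
eef_pos: [0.4947, 0.1809, 0.0918]
tcp_rot: [0.996, -0.085, 0.001, -0.0]
contact_force: [5.3, 1.0, 0.3]
```

```bash
python3 -m inch '[{"slide":[-0.05,0,0],"turn":0,"grip":0},{"slide":[-0.1,0,0],"turn":0,"grip":0},{"slide":[-0.1,0,0],"turn":0,"grip":0}]' | sed -n '2,4p'
```

```text
eef_pos: [0.4945, 0.1816, 0.092]
tcp_rot: [0.996, -0.085, 0.002, -0.001]
contact_force: [7.4, 1.6, -1.2]
```

```bash
python3 -m inch '[{"slide":[-0.05,0,0],"turn":0,"grip":0},{"slide":[-0.1,0,0],"turn":0,"grip":0},{"slide":[-0.1,0,0],"turn":0,"grip":0}]' | sed -n '2,4p'
```

```text
eef_pos: [0.4943, 0.182, 0.0924]
tcp_rot: [0.996, -0.085, 0.002, -0.001]
contact_force: [8.1, 1.6, -2.1]
```

```bash
python3 -m inch '[{"slide":[-0.05,0,0],"turn":0,"grip":0},{"slide":[-0.1,0,0],"turn":0,"grip":0},{"slide":[-0.1,0,0],"turn":0,"grip":0}]' | sed -n '2,4p'
```

```text
eef_pos: [0.4942, 0.1824, 0.0928]
tcp_rot: [0.996, -0.085, 0.004, -0.002]
contact_force: [8.3, 2.6, -1.6]
```

Contact on the right bolt first: the lip's motion (-0.7, +1.4 mm) fits the till pivoting square about it. I'll carry on gently until both bolts bear.

```bash
python3 -m inch '[{"slide":[-0.05,0,0],"turn":0,"grip":0},{"slide":[-0.1,0,0],"turn":0,"grip":0},{"slide":[-0.1,0,0],"turn":0,"grip":0}]' | sed -n '2,4p'
```

```text
eef_pos: [0.494, 0.1827, 0.0932]
tcp_rot: [0.996, -0.085, 0.005, -0.002]
contact_force: [9.6, 3.8, -0.1]
```

```bash
python3 -m inch '[{"slide":[-0.05,0,0],"turn":0,"grip":0},{"slide":[-0.1,0,0],"turn":0,"grip":0},{"slide":[-0.1,0,0],"turn":0,"grip":0}]' | sed -n '2,4p'
python3 - <<'E'
from h import *
s=ctrl.get_state();print(s["contact_force"].round(1),s["wrist_torque"].round(2))
p,d,K,D,W=cam("top");np.savez("t5.npz",p=p,d=d,K=K,D=D,W=W)
cv2.imwrite("pics/t5.png",cv2.resize(p[105:270,150:330],None,fx=3.6,fy=3.6,interpolation=cv2.INTER_CUBIC)[:,:,::-1])
E
```

```text
eef_pos: [0.4938, 0.1831, 0.0936]
tcp_rot: [0.996, -0.085, 0.006, -0.003]
contact_force: [12.2, 3.0, -0.6]
[12.2  3.  -0.6] [ 0.56 -1.92  0.04]
```

View pics/t5.png

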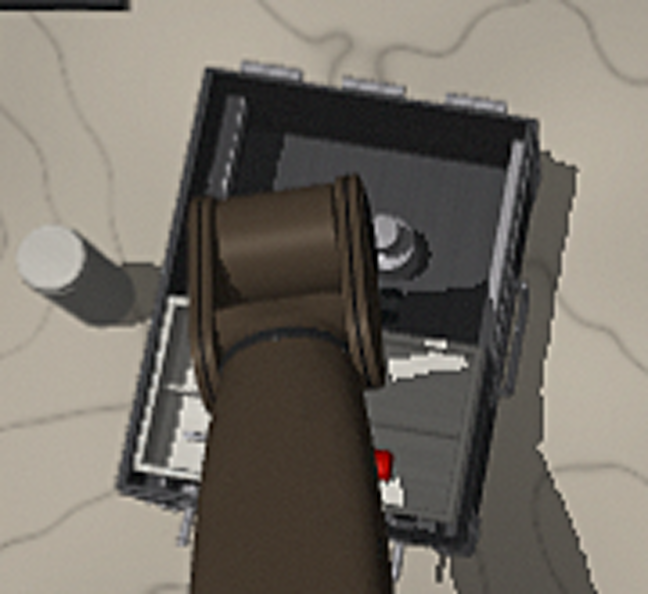

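The top view shows the till near home under the forearm, with its left rim from (178,298) to (133,470). The knob top is at (385,240). I'll check the till's squareness from the depth.

Run:
```python
from h import *
f=np.load("t5.npz");p,d,K,D,W=[f[k] for k in("p","d","K","D","W")]
c,s=np.cos(-.167),np.sin(-.167);Rm=np.array([[c,-s],[s,c]]);b=np.array([.4957,.1806])
P=cloud(d,K,D,W);L=np.dstack([(P[...,:2]-b)@Rm,P[...,2]])
m=(L[...,2]>.09)&(L[...,2]<.151)&(abs(L[...,1])<.13)&(L[...,0]>-.165)&(L[...,0]<.03)
for y in np.arange(-.12,.13,.01):
    k=m&(abs(L[...,1]-y)<.005);x=L[k][:,0]
    r=k&(L[...,2]>.14);xr=L[r][:,0]
    if k.sum()>5: print(round(y,2),k.sum(),"max",np.sort(x)[-3:].round(4),"rim max/min",(xr.max().round(4),xr.min().round(4)) if len(xr) else "")
```

```text
-0.12 213 max [0.0282 0.0294 0.0299] rim max/min (np.float64(-0.0165), np.float64(-0.1537))
-0.11 132 max [0.0162 0.0193 0.0249] rim max/min (np.float64(-0.0148), np.float64(-0.1546))
-0.1 170 max [-0.0168 -0.0161 -0.0151] rim max/min (np.float64(-0.0151), np.float64(-0.1544))
-0.09 175 max [-0.0156 -0.0155 -0.0153] rim max/min (np.float64(-0.0153), np.float64(-0.1545))
-0.08 182 max [-0.0171 -0.017  -0.0149] rim max/min (np.float64(-0.0149), np.float64(-0.1543))
-0.07 162 max [-0.0168 -0.0165 -0.0164] rim max/min (np.float64(-0.0165), np.float64(-0.1528))
-0.06 164 max [-0.0158 -0.0154 -0.0145] rim max/min (np.float64(-0.0145), np.float64(-0.0213))
-0.05 116 max [-0.017  -0.016  -0.0159] rim max/min (np.float64(-0.0159), np.float64(-0.0211))
-0.04 67 max [-0.0165 -0.0147 -0.0143] rim max/min (np.float64(-0.0143), np.float64(-0.0206))
-0.03 7 max [-0.062  -0.0598 -0.0593] rim max/min 
0.08 11 max [-0.152  -0.1499 -0.1494] rim max/min (np.float64(-0.1494), np.float64(-0.153))
0.09 52 max [-0.1012 -0.0989 -0.0987] rim max/min (np.float64(-0.1491), np.float64(-0.155))
0.1 82 max [-0.0855 -0.0844 -0.0833] rim max/min (np.float64(-0.1494), np.float64(-0.1536))
0.11 94 max [-0.0657 -0.063  -0.0609] rim max/min (np.float64(-0.1492), np.float64(-0.1547))
0.12 147 max [-0.0191 -0.0165 -0.0156] rim max/min (np.float64(-0.0156), np.float64(-0.1532))
```

```bash
python3 -m inch '[{"slide":[-0.05,0,0],"turn":0,"grip":0},{"slide":[-0.1,0,0],"turn":0,"grip":0},{"slide":[-0.1,0,0],"turn":0,"grip":0}]' | sed -n '2,4p'
```

```text
eef_pos: [0.4937, 0.1834, 0.0941]
tcp_rot: [0.996, -0.085, 0.007, -0.003]
contact_force: [13.2, 3.3, -2.0]
```

```bash
python3 -m inch '[{"slide":[-0.05,0,0],"turn":0,"grip":0},{"slide":[-0.05,0,0],"turn":0,"grip":0}]' | sed -n '2,4p'
```

```text
eef_pos: [0.4936, 0.1836, 0.0943]
tcp_rot: [0.996, -0.085, 0.007, -0.003]
contact_force: [14.4, 5.3, -1.3]
```

```bash
python3 -m inch '[{"slide":[-0.05,-0.08,0],"turn":0,"grip":0},{"slide":[-0.1,-0.15,0],"turn":0,"grip":0},{"slide":[-0.1,-0.15,0],"turn":0,"grip":0}]' | sed -n '2,4p'
```

```text
eef_pos: [0.4937, 0.1836, 0.0945]
tcp_rot: [0.996, -0.084, 0.008, -0.001]
contact_force: [14.9, -1.0, -2.8]
```

```bash
python3 -m inch '[{"slide":[-0.05,-0.05,0],"turn":0,"grip":0},{"slide":[-0.05,-0.05,0],"turn":0,"grip":0}]' | sed -n '2,4p'
```

```text
eef_pos: [0.4937, 0.1836, 0.0946]
tcp_rot: [0.996, -0.084, 0.009, -0.001]
contact_force: [15.5, -2.5, -0.7]
```

The pull is now 15.7 N straight along the till. I'll add a touch more and hold for 0.8 s.

```bash
python3 -m inch '[{"slide":[-0.05,0,0],"turn":0,"grip":0},{"slide":[-0.05,0,0],"turn":0,"grip":0},{"slide":[-0.05,0,0],"turn":0,"grip":0},{"slide":[-0.05,0,0],"turn":0,"grip":0}]' | sed -n '2,4p'
```

```text
eef_pos: [0.4937, 0.1836, 0.0949]
tcp_rot: [0.996, -0.084, 0.009, -0.001]
contact_force: [16.7, -2.6, -0.5]
```

```bash
python3 -m inch '[{"slide":[0,0,0],"turn":0,"grip":0},{"slide":[0,0,0],"turn":0,"grip":0},{"slide":[0,0,0],"turn":0,"grip":0},{"slide":[0,0,0],"turn":0,"grip":0},{"slide":[0,0,0],"turn":0,"grip":0}]' | sed -n '1,4p'; python3 -c "
from h import *
s=ctrl.get_state();print(s['wrist_torque'].round(2))"
```

```text
time: 16.75
eef_pos: [0.4937, 0.1837, 0.0949]
tcp_rot: [0.996, -0.084, 0.009, -0.001]
contact_force: [16.8, -2.4, -0.7]
[-0.41 -2.74  0.06]
```

```bash
python3 -m inch '[{"slide":[0.3,0,0],"turn":0,"grip":0},{"slide":[0.6,0,0],"turn":0,"grip":0},{"slide":[0.9,0,0],"turn":0,"grip":0},{"slide":[1.2,0,0],"turn":0,"grip":0},{"slide":[2,0,0],"turn":0,"grip":0},{"slide":[3,0,0],"turn":0,"grip":0},{"slide":[3,0,0],"turn":0,"grip":0},{"slide":[3,0,-4],"turn":0,"grip":0},{"slide":[3,0,-8],"turn":0,"grip":0},{"slide":[3,0,-13],"turn":0,"grip":8.54},{"slide":[3,0,-18],"turn":0,"grip":8.54},{"slide":[4,0,-20],"turn":0,"grip":8.54},{"slide":[4,0,-20],"turn":0,"grip":8.54},{"slide":[4,0,-20],"turn":0,"grip":8.54},{"slide":[4,0,-20],"turn":0,"grip":8.54},{"slide":[4,0,-20],"turn":0,"grip":8.54},{"slide":[4,0,-20],"turn":0,"grip":8.54}]' 60
python3 - <<'E'
from h import *
p,d,K,D,W=cam("wrist");np.savez("w6.npz",p=p,d=d,K=K,D=D,W=W);cv2.imwrite("pics/w6.png",p[:,:,::-1])
c,s=np.cos(-.167),np.sin(-.167);Rm=np.array([[c,-s],[s,c]]);b=np.array([.4957,.1806])
P=cloud(d,K,D,W);L=np.dstack([(P[...,:2]-b)@Rm,P[...,2]])
m=(L[...,0]>.03)&(L[...,0]<.14)&(abs(L[...,1])<.08)&(L[...,2]>.083)&(L[...,2]<.1)
v,u=np.where(m);print("knob",m.sum(),"px",u.mean(),v.mean(),P[m].mean(0).round(4),P[m].max(0).round(4),P[m].min(0).round(4))
(x,y),r=cv2.minEnclosingCircle((P[m][:,:2]*1000).astype(np.float32));print("circle",x,y,r)
t=ctrl.get_state();T=np.array(ctrl.camera_info("wrist")["T_tool_cam"]);Q=cloud(d,K,D,T);k=(d>0)&(d<.2)
print("finger max tool z",np.percentile(Q[k][:,2],[99,99.9]).round(4),t["eef_pos"].round(4),t["tcp_rot"].round(4))
for y in(-.1,-.05,.05,.1):
    r=(abs(L[...,1]-y)<.01)&(abs(L[...,2]-.146)<.004)&(L[...,0]<.01)
    if r.any(): print("lip",y,L[r][:,0].max().round(4))
E
```

```text
time: 18.45
eef_pos: [0.525, 0.1773, 0.2901]
tcp_rot: [0.996, -0.084, -0.002, 0.0]
contact_force: [0.7, -0.6, -0.3]
opening: 1.002
finger_force: 0.0
knob 447 px 334.72035794183444 126.98881431767337 [0.5703 0.1512 0.0944] [0.5844 0.1654 0.0967] [0.5557 0.1369 0.0848]
circle 569.9874267578125 151.33251953125 14.456916809082031
finger max tool z [-0.053  -0.0472] [0.5252 0.1774 0.2905] [ 9.964e-01 -8.450e-02 -1.100e-03  2.000e-04]
lip -0.1 -0.014
lip -0.05 -0.0141
lip 0.05 -0.0144
lip 0.1 -0.0152
```

View pics/w6.png

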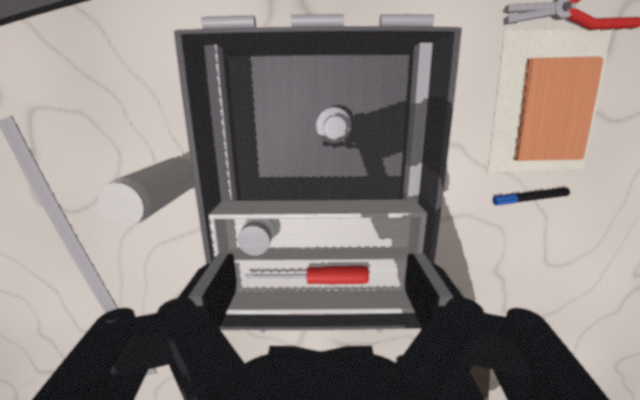

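The view shows the till home, with jar (254,238) and screwdriver (310,275) in it, and the weight alone in the well with its knob at (335,126). The knob measures 29 mm across and 94 mm high, as it should.

```bash
python3 -m inch '[{"slide":[2.5,0.9,0],"turn":0,"grip":6},{"slide":[4.9,1.8,0],"turn":0,"grip":6},{"slide":[4.9,1.8,3],"turn":0,"grip":6},{"slide":[4.9,1.8,7],"turn":0,"grip":6},{"slide":[4.9,1.8,11],"turn":0,"grip":6},{"slide":[4.9,1.8,14],"turn":0,"grip":6},{"slide":[4.9,1.8,16.5],"turn":0,"grip":6},{"slide":[4.9,1.8,18],"turn":0,"grip":6},{"slide":[4.9,1.8,18.6],"turn":0,"grip":6},{"slide":[4.9,1.8,18.6],"turn":0,"grip":6},{"slide":[4.9,1.8,18.6],"turn":0,"grip":6}]' 40
python3 - <<'E'
from h import *
s=ctrl.get_state();e=s["eef_pos"];print(e,s["tcp_rot"])
a=R.from_quat(s["tcp_rot"]).as_matrix();print("to knob, tool",(a.T@(np.array([.570,.1513,.023])-e)*100).round(2))
E
```

```text
time: 19.6
eef_pos: [0.5722, 0.1515, 0.1074]
tcp_rot: [0.996, -0.084, 0.001, -0.0]
contact_force: [0.2, 0.1, -1.0]
opening: 0.697
finger_force: 0.0
[0.57218824 0.15151809 0.10741619] [ 9.96425892e-01 -8.44608594e-02  1.32510711e-03 -2.19934922e-04]
to knob, tool [-0.23  0.06  8.44]
```

```bash
python3 -m inch '[{"slide":[-0.1,0,1.5],"turn":0,"grip":6},{"slide":[-0.1,0,3],"turn":0,"grip":6},{"slide":[-0.1,0,4.5],"turn":0,"grip":6},{"slide":[-0.1,0,6],"turn":0,"grip":6},{"slide":[-0.1,0,7],"turn":0,"grip":6},{"slide":[-0.1,0,7.6],"turn":0,"grip":6},{"slide":[-0.1,0,8],"turn":0,"grip":6},{"slide":[-0.1,0,8.2],"turn":0,"grip":6},{"slide":[-0.1,0,8.3],"turn":0,"grip":6},{"slide":[-0.1,0,8.3],"turn":0,"grip":6},{"slide":[-0.1,0,8.3],"turn":0,"grip":6}]' 40
python3 - <<'E'
from h import *
s=ctrl.get_state();e=s["eef_pos"]
p,d,K,D,W=cam("wrist");cv2.imwrite("pics/w7.png",p[:,:,::-1])
a=R.from_quat(s["tcp_rot"]).as_matrix();print("to knob, tool",(a.T@(np.array([.570,.1513,.023])-e)*100).round(2))
E
```

```text
time: 20.7
eef_pos: [0.5705, 0.1516, 0.0234]
tcp_rot: [0.996, -0.085, 0.001, -0.0]
contact_force: [-0.0, -0.0, -1.0]
opening: 0.7
finger_force: 0.0
to knob, tool [-0.04  0.04  0.04]
```

View pics/w7.png

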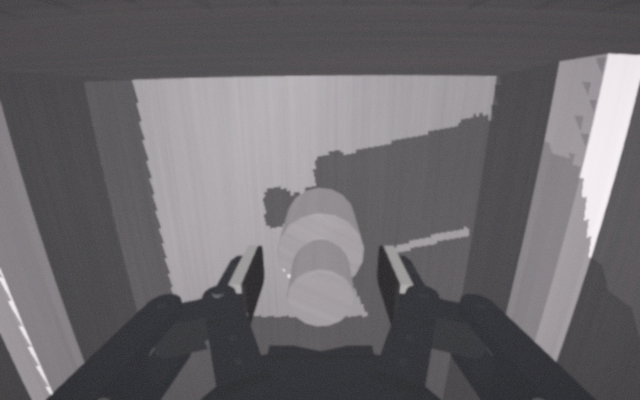

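The knob (320,280) sits centred between the pads (tips at (250,248) and (390,248)), so I close.

```bash
python3 -m inch '[{"slide":[0,0,0],"turn":0,"grip":2},{"slide":[0,0,0],"turn":0,"grip":2},{"slide":[0,0,0],"turn":0,"grip":2},{"slide":[0,0,0],"turn":0,"grip":2},{"slide":[0,0,0],"turn":0,"grip":2},{"slide":[0,0,0],"turn":0,"grip":2},{"slide":[0,0,0],"turn":0,"grip":2}]' 60
```

```text
time: 21.45
eef_pos: [0.5704, 0.1517, 0.0232]
tcp_rot: [0.996, -0.085, 0.0, -0.0]
contact_force: [-0.6, 0.2, 4.1]
opening: 0.322
finger_force: 60.0
```

```bash
python3 -m inch '[{"slide":[0,0,-0.2],"turn":0,"grip":2},{"slide":[0,0,-0.5],"turn":0,"grip":2},{"slide":[0,0,-1],"turn":0,"grip":2},{"slide":[0,0,-1.5],"turn":0,"grip":2},{"slide":[0,0,-2],"turn":0,"grip":2},{"slide":[0,0,-2],"turn":0,"grip":2}]' 60
```

```text
time: 22.05
eef_pos: [0.5709, 0.1516, 0.0439]
tcp_rot: [0.996, -0.084, 0.001, -0.0]
contact_force: [0.7, -0.4, -7.2]
opening: 0.327
finger_force: 59.7
```

```bash
python3 -m inch '[{"slide":[0,0,-3],"turn":0,"grip":2},{"slide":[0,0,-6],"turn":0,"grip":2},{"slide":[0,0,-10],"turn":0,"grip":2},{"slide":[0,0,-14],"turn":0,"grip":2},{"slide":[0,0,-18],"turn":0,"grip":2},{"slide":[0,0,-21],"turn":0,"grip":2},{"slide":[0,0,-22],"turn":0,"grip":2},{"slide":[0,0,-22],"turn":0,"grip":2},{"slide":[0,0,-22],"turn":0,"grip":2}]' 60
python3 - <<'E'
from h import *
for n in("w6","top0"):
    f=np.load(n+".npz");p,K,D,W=[f[k] for k in("p","K","D","W")]
    h=cv2.cvtColor(p,cv2.COLOR_RGB2HSV);o=((h[...,0]<16)&(h[...,1]>100)&(h[...,2]>90)).astype(np.uint8)
    o=cv2.morphologyEx(o,cv2.MORPH_OPEN,np.ones((3,3)))
    for c in cv2.findContours(o,0,2)[0]:
        if cv2.contourArea(c)<900: continue
        c=onz(c.reshape(-1,2).astype(float),.014,K,D,W)[:,:2]; r=cv2.minAreaRect((c*1000).astype(np.float32)); print(n,r)
s=ctrl.get_state();e=s["eef_pos"];a=R.from_quat(s["tcp_rot"]).as_matrix()
print(e,(a.T@(np.array([.534,-.192,.2])-e)*100).round(2))
E
```

```text
time: 22.95
eef_pos: [0.5688, 0.1514, 0.2601]
tcp_rot: [0.996, -0.085, -0.002, 0.0]
contact_force: [0.3, -0.5, -9.7]
opening: 0.324
finger_force: 61.3
w6 ((312.1219787597656, 182.55296325683594), (108.10702514648438, 34.69305419921875), 80.08159637451172)
w6 ((533.9505004882812, -188.43197631835938), (116.14816284179688, 149.83340454101562), 82.73872375488281)
top0 ((533.9971923828125, -191.14071655273438), (114.35475158691406, 154.41419982910156), 82.27493286132812)
[0.56876912 0.15144487 0.26009331] [ 2.38 34.43  6.04]
```

```bash
python3 -m inch '[{"slide":[0.1,1,0],"turn":0,"grip":2},{"slide":[0.3,3,0],"turn":0,"grip":2},{"slide":[0.5,6,0],"turn":0,"grip":2},{"slide":[0.7,10,0],"turn":0,"grip":2},{"slide":[1,14,0],"turn":0,"grip":2},{"slide":[1.3,18,0],"turn":0,"grip":2},{"slide":[1.6,22,0],"turn":0,"grip":2},{"slide":[1.8,26,0],"turn":0,"grip":2},{"slide":[2,29.5,1],"turn":0,"grip":2},{"slide":[2.2,32,4],"turn":0,"grip":2},{"slide":[2.3,33.5,8],"turn":0,"grip":2},{"slide":[2.3,34.2,12],"turn":0,"grip":2},{"slide":[2.3,34.2,15],"turn":0,"grip":2},{"slide":[2.3,34.2,17],"turn":0,"grip":2},{"slide":[2.3,34.2,17.6],"turn":0,"grip":2},{"slide":[2.3,34.2,17.6],"turn":0,"grip":2},{"slide":[2.3,34.2,17.6],"turn":0,"grip":2},{"slide":[2.3,34.2,17.6],"turn":0,"grip":2}]' 60
python3 - <<'E'
from h import *
s=ctrl.get_state();e=s["eef_pos"];print(e,s["contact_force"].round(1))
p,d,K,D,W=cam("scene");P=cloud(d,K,D,W)
m=(abs(P[...,0]-.534)<.04)&(abs(P[...,1]+.19)<.04)&(P[...,2]>.03)&(P[...,2]<.11)
print("weight base",m.sum(),"lowest",np.percentile(P[m][:,2],[0,1,3,10]).round(4))
q=P[m&(P[...,2]<.095)];print("xy range",q.min(0).round(3),q.max(0).round(3))
p,d,K,D,W=cam("wrist");P=cloud(d,K,D,W)
m=(abs(P[...,0]-.534)<.05)&(abs(P[...,1]+.19)<.05)&(P[...,2]>.03)&(P[...,2]<.125)
print("wrist",m.sum(),np.percentile(P[m][:,2],[0,1,10,50,90]).round(3),P[m].min(0).round(3),P[m].max(0).round(3))
h=cv2.cvtColor(p,cv2.COLOR_RGB2HSV);o=((h[...,0]<16)&(h[...,1]>100)&(h[...,2]>60)).astype(np.uint8)
c=max(cv2.findContours(cv2.morphologyEx(o,cv2.MORPH_OPEN,np.ones((5,5))),0,2)[0],key=cv2.contourArea);c=onz(c.reshape(-1,2).astype(float),.014,K,D,W)[:,:2]
print("blanks bounds",c.min(0).round(3),c.max(0).round(3),cv2.minAreaRect((c*1000).astype(np.float32)))
E
```

```text
time: 24.75
eef_pos: [0.5364, -0.1902, 0.0888]
tcp_rot: [0.996, -0.084, 0.002, 0.001]
contact_force: [0.3, 0.6, -8.6]
opening: 0.32
finger_force: 61.3
[ 0.53643373 -0.1901872   0.08883474] [ 0.3  0.6 -8.6]
weight base 127 lowest [0.0696 0.0698 0.0705 0.0744]
xy range [ 0.538 -0.215  0.07 ] [ 0.563 -0.169  0.094]
wrist 3610 [0.071 0.073 0.086 0.12  0.122] [ 0.533 -0.214  0.071] [ 0.56  -0.167  0.125]
blanks bounds [ 0.459 -0.257] [ 0.615 -0.132] ((537.9866943359375, -192.23904418945312), (112.97492980957031, 144.68673706054688), 82.29805755615234)
```

```bash
python3 -m inch '[{"slide":[-0.1,0,1],"turn":0,"grip":2},{"slide":[-0.2,0,2],"turn":0,"grip":2},{"slide":[-0.2,0,3],"turn":0,"grip":2},{"slide":[-0.2,0,4],"turn":0,"grip":2},{"slide":[-0.2,0,4.6],"turn":0,"grip":2},{"slide":[-0.2,0,5],"turn":0,"grip":2},{"slide":[-0.2,0,5.1],"turn":0,"grip":2},{"slide":[-0.2,0,5.1],"turn":0,"grip":2}]' 60
```

```text
time: 25.65
eef_pos: [0.5334, -0.1892, 0.0359]
tcp_rot: [0.996, -0.084, 0.0, 0.0]
contact_force: [0.6, -0.7, -8.1]
opening: 0.323
finger_force: 61.2
```

```bash
python3 -m inch '[{"slide":[0,0,0.05],"turn":0,"grip":2},{"slide":[0,0,0.1],"turn":0,"grip":2},{"slide":[0,0,0.15],"turn":0,"grip":2},{"slide":[0,0,0.2],"turn":0,"grip":2},{"slide":[0,0,0.2],"turn":0,"grip":2}]' 60 | sed -n '2,4p'
```

```text
eef_pos: [0.5331, -0.1891, 0.0338]
tcp_rot: [0.996, -0.085, -0.0, -0.0]
contact_force: [0.5, 0.4, -8.6]
```

```bash
python3 -m inch '[{"slide":[0,0,0.05],"turn":0,"grip":2},{"slide":[0,0,0.1],"turn":0,"grip":2},{"slide":[0,0,0.1],"turn":0,"grip":2}]' 60 | sed -n '2,4p'
```

```text
eef_pos: [0.5333, -0.1892, 0.0333]
tcp_rot: [0.996, -0.084, 0.0, 0.0]
contact_force: [-1.1, 0.3, -5.9]
```

```bash
python3 -m inch '[{"slide":[0,0,0.05],"turn":0,"grip":2},{"slide":[0,0,0.1],"turn":0,"grip":2},{"slide":[0,0,0.1],"turn":0,"grip":2}]' 60 | sed -n '2,4p'
```

```text
eef_pos: [0.5337, -0.1893, 0.0333]
tcp_rot: [0.996, -0.084, 0.0, 0.0]
contact_force: [-4.5, 1.8, 4.0]
```

```bash
python3 -m inch '[{"slide":[0,0,0],"turn":0,"grip":2},{"slide":[0,0,0],"turn":0,"grip":2}]' 20 | sed -n '2,6p'
```

```text
eef_pos: [0.5337, -0.1893, 0.0333]
tcp_rot: [0.996, -0.084, 0.0, 0.0]
contact_force: [-4.6, 3.1, 5.6]
opening: 0.319
finger_force: 62.7
```

```bash
python3 -m inch '[{"slide":[0,0,-0.05],"turn":0,"grip":2.8},{"slide":[0,0,-0.05],"turn":0,"grip":2.9},{"slide":[0,0,-0.05],"turn":0,"grip":3.1},{"slide":[0,0,-0.05],"turn":0,"grip":3.4},{"slide":[0,0,-0.05],"turn":0,"grip":4},{"slide":[0,0,-0.05],"turn":0,"grip":5},{"slide":[0,0,-0.05],"turn":0,"grip":6},{"slide":[0,0,-0.05],"turn":0,"grip":6},{"slide":[0,0,-0.05],"turn":0,"grip":6}]' 20
```

```text
time: 27.85
eef_pos: [0.5332, -0.1891, 0.0323]
tcp_rot: [0.996, -0.085, 0.0, 0.0]
contact_force: [-0.1, 0.6, -0.6]
opening: 0.703
finger_force: 0.0
```

```bash
python3 -m inch '[{"slide":[0,0,-1],"turn":0,"grip":6},{"slide":[0,0,-3],"turn":0,"grip":6},{"slide":[0,0,-6],"turn":0,"grip":6},{"slide":[0,0,-10],"turn":0,"grip":6},{"slide":[0,0,-15],"turn":0,"grip":6},{"slide":[-2,0,-20],"turn":0,"grip":6},{"slide":[-6,0,-24],"turn":0,"grip":6},{"slide":[-6,0,-24],"turn":0,"grip":6},{"slide":[-6,0,-24],"turn":0,"grip":6},{"slide":[-6,0,-24],"turn":0,"grip":6}]' 20
python3 - <<'E'
from h import *
p,d,K,D,W=cam("wrist");P=cloud(d,K,D,W)
m=(abs(P[...,0]-.534)<.05)&(abs(P[...,1]+.19)<.05)&(P[...,2]>.095)&(P[...,2]<.12)
print("knob top",m.sum(),np.median(P[m],0).round(3),P[m].max(0).round(3),P[m].min(0).round(3))
h=cv2.cvtColor(p,cv2.COLOR_RGB2HSV);o=((h[...,0]<16)&(h[...,1]>100)&(h[...,2]>60)).astype(np.uint8)
c=max(cv2.findContours(cv2.morphologyEx(o,cv2.MORPH_OPEN,np.ones((5,5))),0,2)[0],key=cv2.contourArea);c=onz(c.reshape(-1,2).astype(float),.014,K,D,W)[:,:2]
print("blanks",cv2.minAreaRect((c*1000).astype(np.float32)))
p,d,K,D,W=cam("scene");P=cloud(d,K,D,W)
m=(abs(P[...,0]-.534)<.05)&(abs(P[...,1]+.19)<.05)&(P[...,2]>.02)&(P[...,2]<.12);print("scene",P[m].min(0).round(3),P[m].max(0).round(3))
c,s=np.cos(-.167),np.sin(-.167);Rm=np.array([[c,-s],[s,c]]);b=np.array([.4957,.1806]);L=np.dstack([(P[...,:2]-b)@Rm,P[...,2]])
for y in(-.1,-.05,0,.05,.1):
    r=(abs(L[...,1]-y)<.01)&(abs(L[...,2]-.146)<.004)&(L[...,0]<.02)&(L[...,0]>-.06)
    if r.any(): print("lip",y,L[r][:,0].max().round(4))
print(ctrl.get_state()["contact_force"])
E
```

```text
time: 28.85
eef_pos: [0.4738, -0.1787, 0.2712]
tcp_rot: [0.996, -0.085, -0.001, -0.0]
contact_force: [0.5, 0.2, -0.8]
opening: 0.702
finger_force: 0.0
knob top 529 [ 0.533 -0.19   0.105] [ 0.547 -0.175  0.106] [ 0.519 -0.204  0.099]
blanks ((534.5802001953125, -191.530517578125), (111.7298583984375, 150.8733367919922), 81.58765411376953)
scene [ 0.515 -0.215  0.02 ] [ 0.559 -0.167  0.106]
lip -0.1 -0.011
lip -0.05 -0.01
lip 0 -0.0118
lip 0.05 -0.0104
lip 0.1 -0.013
[0.68285946 0.64953749 0.36762391]
```

The knob top is level at 105 mm and within 2 mm of the middle of the blanks. The till is still home, and the robot is clear.

```bash
python3 -c "
from plant import ctrl
print(ctrl.sign_off())"
```

```text
the job is handed in; nothing more can be done
None
```

The till is home on both stop bolts (about 17 N held for roughly a second) with its contents still in it; the weight stands upright within about 2 mm of the middle of the blanks, and the job was handed in after about 29 s with the gripper clear.

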